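# Put the marking sprays back in the divided crate

## Task

Put the red and the blue spray can back in the divided crate: each goes upright into the cell whose floor pad has its own colour. Lower each can to the floor of its cell before letting go. Leave the yellow can and the things already in the crate where they are.

Things in the scene. Friction and masses are not known exactly. Their poses are not given: they have to be found in the camera images.
- crate: open plywood crate with six square cells in two rows of three, screwed to the bench, so it does not move; 204 mm (its x) by 302 mm (its y), 65 mm high. Cells are 90 mm wide inside, walls 8 mm, floor 8 mm, cell centres at x = +-49 mm and y = -98, 0, +98 mm. Three cells are occupied, three are empty and have a rubber pad on the floor: red, blue and black (the black one stays empty). Origin: centre of its underside. Place and yaw vary
- red_pad_top (a point): red square rubber pad, 86 x 86 x 3 mm, that fills the floor of one crate cell and marks the cell for the red spray can; cell and pad lie square to the crate. The point is the centre of the pad's top face, which is 11 mm above the crate's underside and 54 mm below the rim. Which cell it lies in varies
- blue_pad_top (a point): blue square rubber pad, 86 x 86 x 3 mm, that fills the floor of one crate cell and marks the cell for the blue spray can; cell and pad lie square to the crate. The point is the centre of the pad's top face, which is 11 mm above the crate's underside and 54 mm below the rim. Which cell it lies in varies
- red_can: red spray can with a white band, straight side 54 mm in diameter up to 128 mm, then a 46 mm cap, 150 mm tall in all, about 0.3 kg. Origin: centre of its underside; z runs up its axis. Stands on the bench beside the crate
- blue_can: blue spray can with a white band, straight side 54 mm in diameter up to 128 mm, then a 46 mm cap, 150 mm tall in all, about 0.3 kg. Origin: centre of its underside; z runs up its axis. Stands on the bench beside the crate
- yellow_can: yellow spray can with a white band, straight side 54 mm in diameter up to 128 mm, then a 46 mm cap, 150 mm tall in all, about 0.3 kg. Origin: centre of its underside; z runs up its axis. Stands on the bench near the other two, to be left alone
- grey_can: grey can of the same shape as the others, 54 mm in diameter, 150 mm tall. Stands upright in one of the crate's cells (which one varies), to be left there. Origin: centre of its underside
- oil_bottle: amber bottle with a black cap, 54 mm in diameter, 150 mm tall. Stands upright in one of the crate's cells (which one varies), to be left there. Origin: centre of its underside
- grease_tin: green tin with a paper label, 66 mm in diameter, 100 mm tall. Stands upright in one of the crate's cells (which one varies), to be left there. Origin: centre of its underside
Things that resemble listed ones, but are neither listed nor needed, are in the scene too. What is shaped like the blue_can but pink is not meant.

How it is judged:
By the outcome, as a careful person would: the job done as asked, in the order asked, and still so for the second after the job is handed in, with the robot touching nothing.
It also fails if it takes over 64 s, if anything falls off the work surface, if the arm or the gripper's body presses on something with over 40 N, if the wrist force passes 120 N, or if a joint passes its speed limit or range.

## Robot

A 6-joint arm with a two-finger parallel gripper is mounted at the origin on the work surface. World frame = base frame: x ahead of the robot, y to its left, z up, the work surface at z = 0. Lengths are in m, angles in rad, forces in N, time in s.
With the tool pointing down it reaches from about 0.275 to 0.875 m from the base axis. Payload 12.5 kg.
Tool frame: the origin (TCP) lies on the centre line of the jaws, within the pads' length; the fingertips stand 8 mm ahead of it and the grasp point (between the pads) lies 11 mm behind it (env.finger_overhang is the distance from the TCP to the fingertips, in m); z points along the fingers, y is the line along which they close (so a half turn about z gives the same grasp; the last joint's range is limited). The gripper opens to 85 mm and grips with 20 to 120 N. Pads are 22 mm wide; open, the fingers measure 114 mm over their backs; the gripper's body (76 mm by 85 mm) begins 54 mm behind the grasp point. The pads swing forward as they close: fully open they stand 13 mm farther back than shut.
Start: joints at [1.184, 0.351, 1.652, -0, 1.139, -0.085], TCP at [0.163, 0.525, 0.239] pointing down, gripper open.
Joint ranges: [-2.75, 2.75], [-0.79, 2.1], [0.01, 2.65], [-1.57, 4.71], [0.07, 3.14], [-2.87, 2.87]. Speed limits (rad/s): [2.22, 2.22, 2.79, 3.14, 3.14, 3.14].

## Interface

Orientations are given as a unit quaternion [w, x, y, z].
In Python, from bench import env gives the robot as it stands.
- The arm moves only by the tool play_rows, never from a script. Its argument "steps" is a list of rows, each a list of 7 numbers: the opening, from 0 (shut) to 1 (fully open), then the shift along the world's x, y, z in mm, then the turn, a rotation vector about the world's x, y, z in rad. In form: [[claw, dx, dy, dz, rx, ry, rz], ...]. A call has 1 to 5 rows; each row is the pose to reach, as a shift and turn from the pose commanded when the call began; what a row does not reach only later rows make up. A row lasts 1/10 s, in which the tool goes at most 50 mm and 8.59 degrees, less where a joint would pass 70% of its speed; a pose out of reach is approached as far as the arm can. A call with a gripper value outside its range is refused whole. The fingers move at their own pace and stop on an object; "squeeze" is the grip in N (left out, the last holds). Time passes only in rows, so rows that repeat a pose let the fingers close. It gives the time, the measured TCP pose, the force, the opening and the grip force at its end, in the units of the state.
- env.read_state(): the state, without advancing time (a new reading comes with each control period).
- env.read_camera(name): name is "side" or "top"; returns the picture (400x640x3 uint8, red, green, blue); there is no depth.
- env.camera_model(name): a dict with "fx", "fy", "cx", "cy" (pixels), "k1" (the pictures are not rectified: a ray, as slopes to the right and down, at radius r is drawn at 1 + k1 r^2 times it, then the intrinsics apply), "world_from_camera" (4x4, takes a point from camera to world coordinates). Camera axes: x right, y down, z forward; pixel columns grow to the right and rows downward; lengths in m; the calibration is good to about 2 mm. A picture is of the moment at which its call begins. camera_model takes no time and is no camera call.
- env.sign_off(): hands the job in; it is judged then, once.
Trained networks look in the newest picture that a camera, given by its name, has taken for a name from the list of things; names that differ only in an ending like _2 or _b are one class to them, and where a whole thing is asked for, a point or a joint stands for the part that bears it (a point fixed in the world has none). Each returns a list of dicts, best first, with "confidence" (0 to 1); they miss things now and then, are a little off and sometimes report something else, mostly with a low value. They report only what shows in the picture. A call takes as long as a camera call. They do not tell look-alikes from the thing itself.
- env.trace(name, camera): "region" (400x640 bool, what is visible of it).
- env.pinpoint(name, camera): "position" ([x, y, z] in m, in the coordinates of the camera as it stood for that picture, good to about 4 mm: a listed point, or the origin of a listed thing).
The state is a dict: "t": time; "q": joint angles; "joint_velocities": joint speeds; "effort": joint torques, N m; "tcp_pos": TCP position; "eef_rot": TCP orientation; "wrist_force": force on the tool from outside, world axes, zero at the start; "moment": the same for the moment, N m; "grip_width": finger opening in m; "gripper_force": force on a finger pad.
Only numpy, scipy, OpenCV 4.12 (cv2) and the standard library are available. Lean on these libraries where they do the work, as an engineer would, in place of code of your own. Each camera call takes 0.05 s, during which the arm holds its last target. There are 200 camera calls.

## Working session

There is one attempt and no reset: what is moved stays moved. The work goes in short steps, Python scripts to look and compute and a tool call to move; the robot and the scene stay as the last step left them, time stands still between calls to the robot, and variables do not carry over. Pictures are saved under pics/ and viewed, at most 10 in all, crops included, and the job is handed in when it is done.

Besides the shell and the picture viewer there is one more tool, called by a JSON object that holds its "op" and its "data". play_rows: Moves the arm, as the interface text tells. Its arguments: {"type":"object","properties":{"steps":{"type":"array"},"squeeze":{"type":"number"}},"required":["steps"]}

```bash
mkdir -p pics
cat > h.py <<'E'
import numpy as np,cv2
from bench import env
def w(cam,p):
    M=np.array(env.camera_model(cam)["world_from_camera"]);return (M@np.r_[p,1])[:3]
def px(cam,P):
    m=env.camera_model(cam);M=np.linalg.inv(np.array(m["world_from_camera"]));c=(M@np.r_[P,1])[:3]
    s=c[:2]/c[2];s=s*(1+m["k1"]*(s@s));return np.array([m["fx"]*s[0]+m["cx"],m["fy"]*s[1]+m["cy"]])
def ray(cam,u,v,z):
    m=env.camera_model(cam);M=np.array(m["world_from_camera"])
    d=np.array([(u-m["cx"])/m["fx"],(v-m["cy"])/m["fy"]]);s=d.copy()
    for _ in range(20): s=d/(1+m["k1"]*(s@s))
    r=M[:3,:3]@np.r_[s,1];o=M[:3,3];return o+r*(z-o[2])/r[2]
def save(cam,n):
    im=env.read_camera(cam);cv2.imwrite(f"pics/{n}.png",im[:,:,::-1]);return im
E
python3 - <<'E'
from h import *
a=save("top","top0");b=save("side","side0")
cv2.imwrite("pics/both0.png",np.vstack([a,b])[:,:,::-1][:, :])
for n in ["red_can","blue_can","yellow_can","crate","red_pad_top","blue_pad_top","grey_can","oil_bottle","grease_tin"]:
  for c in ["top","side"]:
    for d in env.pinpoint(n,c):
        P=w(c,d["position"]);print(n,c,round(d["confidence"],2),P.round(3),px(c,P).round())
s=env.read_state();print(s["t"],s["tcp_pos"],s["eef_rot"],s["grip_width"])
for c in["top","side"]:print(np.array(env.camera_model(c)["world_from_camera"]).round(3))
E
```

```text
red_can top 0.86 [0.523 0.363 0.   ] [196. 212.]
red_can side 0.69 [ 0.601 -0.06   0.01 ] [370. 234.]
blue_can top 0.87 [0.602 0.291 0.   ] [230. 178.]
blue_can top 0.75 [0.672 0.097 0.001] [317. 148.]
blue_can top 0.73 [ 0.613  0.185 -0.   ] [277. 174.]
blue_can top 0.73 [0.685 0.263 0.003] [243. 141.]
blue_can top 0.66 [ 0.538  0.109 -0.002] [311. 208.]
blue_can side 0.97 [ 0.602  0.297 -0.   ] [295. 155.]
blue_can side 0.94 [0.685 0.27  0.001] [326. 150.]
blue_can side 0.93 [0.535 0.112 0.003] [305. 201.]
blue_can side 0.73 [0.609 0.188 0.001] [317. 175.]
yellow_can top 0.58 [ 0.472  0.206 -0.007] [267. 236.]
yellow_can side 0.87 [0.472 0.209 0.004] [264. 187.]
crate top 0.89 [ 0.552 -0.16   0.004] [432. 204.]
crate side 0.62 [ 0.547 -0.165 -0.001] [377. 281.]
red_pad_top top 0.6 [ 0.6   -0.257  0.012] [477. 183.]
red_pad_top side 0.79 [ 0.596 -0.26   0.011] [429. 301.]
red_pad_top side 0.58 [ 0.503 -0.059  0.004] [331. 253.]
blue_pad_top top 0.88 [ 0.502 -0.162  0.011] [433. 227.]
blue_pad_top top 0.58 [ 0.472  0.204 -0.003] [267. 237.]
blue_pad_top side 0.71 [ 0.504 -0.159  0.012] [358. 284.]
grey_can top 0.66 [ 0.6   -0.065  0.005] [389. 181.]
grey_can top 0.6 [ 0.6   -0.261  0.013] [480. 183.]
grey_can side 0.66 [ 0.603 -0.062  0.006] [371. 235.]
oil_bottle top 0.92 [ 0.506 -0.061  0.008] [387. 224.]
oil_bottle side 0.96 [ 0.502 -0.061  0.005] [331. 253.]
grease_tin top 0.63 [ 0.602 -0.163  0.007] [434. 181.]
grease_tin side 0.63 [ 0.6   -0.158  0.011] [397. 264.]
1.0 [0.16342782 0.52512904 0.23928657] [-2.39134403e-07  1.50316691e-01  9.88637898e-01 -8.59636699e-06] 0.08568266995669513
[[ 0.021 -0.999  0.033  0.514]
 [-1.    -0.02   0.008  0.054]
 [-0.007 -0.033 -0.999  1.029]
 [ 0.     0.     0.     1.   ]]
[[ 0.864 -0.341  0.37   0.197]
 [-0.503 -0.569  0.651 -0.57 ]
 [-0.012 -0.748 -0.663  0.687]
 [ 0.     0.     0.     1.   ]]
```

View pics/top0.png

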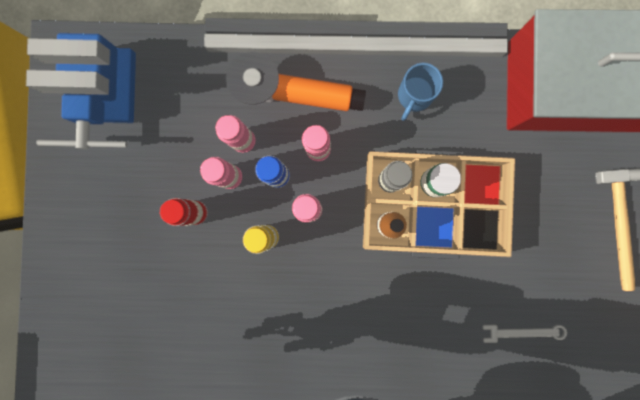

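View pics/side0.png

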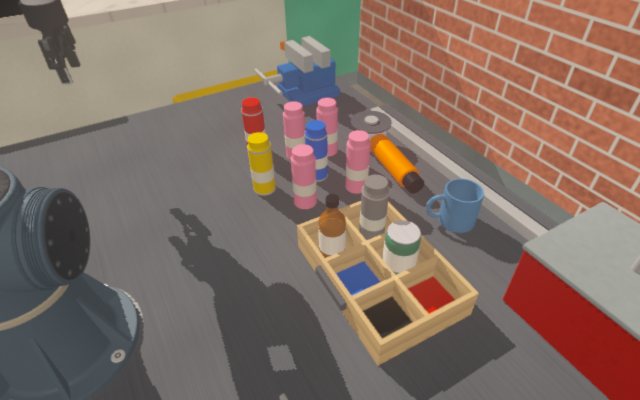

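The top picture shows the red can's top at (182,211). It is the only red can. The blue can is at (270,170), in the middle of four pink look-alikes at (235,130), (317,140), (218,170) and (307,208), all of which I reject. The blue mug at (420,85) and the vise at (85,80) are not cans. Yellow is at (260,238). The red pad is at (484,183), blue at (435,226) and black at (482,229). In the side picture, red is at (253,120) and blue at (316,150). Next is a close crop, plus refined positions.

Run:
```python
from h import *
im=cv2.imread("pics/top0.png");cv2.imwrite("pics/crop0.png",cv2.resize(im[110:265,140:530],None,fx=2,fy=2,interpolation=3))
from collections import defaultdict
want={"red_can":(.523,.363),"blue_can":(.611,.1865),"crate":(.55,-.16),"red_pad_top":(.6,-.26),"blue_pad_top":(.503,-.16)}
D=defaultdict(list)
for k in range(2):
  for c in["top","side"]:
    env.read_camera(c)
    for n in want:
      for d in env.pinpoint(n,c):
        P=w(c,d["position"])
        if np.hypot(*(P[:2]-want[n]))<.03:D[n].append(P)
for n in D:print(n,len(D[n]),np.mean(D[n],0).round(4),np.std(D[n],0).round(4))
# caps by colour: cap centre at z=.15
hsv=cv2.cvtColor(im,cv2.COLOR_BGR2HSV)
for n,P in(("red_can",(.523,.363)),("blue_can",(.611,.1865))):print(n,"predicted cap px",px("top",np.r_[P,.15]).round(1),"base",px("top",np.r_[P,0]).round(1))
print(env.read_state()["t"])
```

```text
red_can 2 [ 5.246e-01  3.644e-01 -5.000e-04] [0.0001 0.0014 0.0001]
blue_can 4 [0.6116 0.1861 0.0028] [0.0029 0.0016 0.0013]
crate 4 [ 0.5494 -0.1613  0.0036] [0.0014 0.001  0.0019]
red_pad_top 4 [ 0.5996 -0.2599  0.0096] [0.0022 0.0012 0.0013]
blue_pad_top 3 [ 0.5032 -0.1585  0.0129] [0.0002 0.0012 0.0011]
red_can predicted cap px [172.7 211. ] base [196.4 212.2]
blue_can predicted cap px [266.6 166.8] base [276.5 174.4]
2.2
```

View pics/crop0.png

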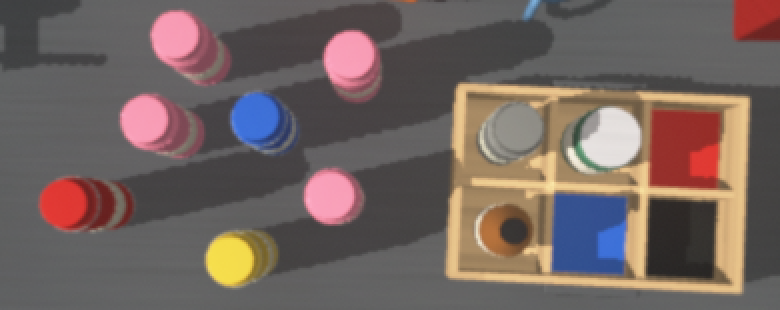

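The crop confirms both choices: the red cap is at (173,211) and the blue cap at (269,168), each close to its prediction, and the pads are as read before. I'll take red first and turn the closing axis to about world x.

{"op": "play_rows", "data": {"steps": [[1,36,-16,0,0,0,-0.14],[1,72,-32,0,0,0,-0.28],[1,108,-48,0,0,0,-0.42],[1,144,-64,0,0,0,-0.56],[1,180,-80,0,0,0,-0.7]], "squeeze": 45}}

```text
t: 2.7
tcp_pos: [0.3448, 0.4443, 0.2394]
eef_rot: [0.0, 0.483, 0.876, 0.0]
wrist_force: [-0.3, 1.0, -0.0]
grip_width: 0.0857
gripper_force: 0.0
```

{"op": "play_rows", "data": {"steps": [[1,36,-16,0,0,0,-0.13],[1,72,-32,0,0,0,-0.26],[1,108,-48,0,0,0,-0.39],[1,144,-64,0,0,0,-0.52],[1,181,-81,0,0,0,-0.65]]}}

```text
t: 3.2
tcp_pos: [0.5258, 0.3633, 0.2393]
eef_rot: [-0.0, 0.737, 0.676, 0.0]
wrist_force: [-0.1, 0.4, 1.1]
grip_width: 0.0852
gripper_force: 0.0
```

{"op": "play_rows", "data": {"steps": [[1,0,0,0,0,0,0],[1,0,0,0,0,0,0]]}}

```text
t: 3.4
tcp_pos: [0.5248, 0.3637, 0.2388]
eef_rot: [-0.0, 0.735, 0.678, -0.0]
wrist_force: [-0.8, 0.4, 0.4]
grip_width: 0.0852
gripper_force: 0.0
```

{"op": "play_rows", "data": {"steps": [[1,0,0,-35,0,0,0],[1,0,0,-70,0,0,0],[1,0,0,-105,0,0,0],[1,0,0,-130,0,0,0],[1,0,0,-143,0,0,0]]}}

```text
t: 3.9
tcp_pos: [0.5226, 0.3644, 0.0942]
eef_rot: [-0.0, 0.734, 0.679, -0.001]
wrist_force: [0.4, -0.4, 1.3]
grip_width: 0.0853
gripper_force: 0.0
```

{"op": "play_rows", "data": {"steps": [[0.3,0,0,0,0,0,0],[0.3,0,0,0,0,0,0],[0.3,0,0,0,0,0,0],[0.3,0,0,0,0,0,0],[0.3,0,0,0,0,0,0]]}}

```text
t: 4.4
tcp_pos: [0.5248, 0.3647, 0.0981]
eef_rot: [0.0, 0.735, 0.678, 0.001]
wrist_force: [-3.1, 1.3, 6.1]
grip_width: 0.053
gripper_force: 48.0
```

Run:
```python
from h import *
a=save("top","g1t")[110:310,100:420];b=save("side","g1s")[20:220,100:420]
cv2.imwrite("pics/g1.png",cv2.resize(np.hstack([a,b])[:,:,::-1],(800,250)))
s=env.read_state();print({k:np.round(s[k],4) for k in("t","tcp_pos","grip_width","gripper_force","wrist_force")})
```

```text
{'t': np.float64(4.5), 'tcp_pos': array([0.5248, 0.3647, 0.0981]), 'grip_width': np.float64(0.0528), 'gripper_force': np.float64(47.9819), 'wrist_force': array([-4.174 ,  0.7476,  6.4703])}
```

View pics/g1.png

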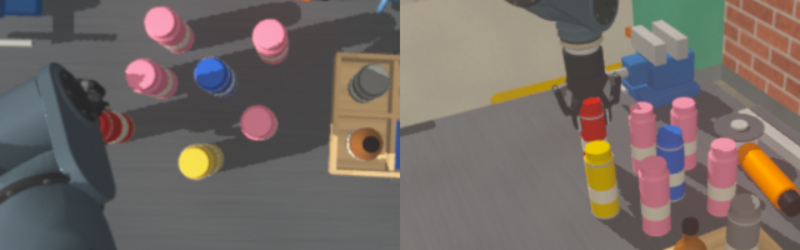

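The side view shows the red can between the fingers, with a 53 mm grip at 48 N. Now I lift it and carry it over the cans to the red cell.

{"op": "play_rows", "data": {"steps": [[0.3,0,0,20,0,0,0],[0.3,0,0,60,0,0,0],[0.3,0,0,105,0,0,0],[0.3,0,0,150,0,0,0],[0.3,0,0,195,0,0,0]]}}

```text
t: 5.0
tcp_pos: [0.5241, 0.3639, 0.2937]
eef_rot: [0.0, 0.735, 0.678, 0.0]
wrist_force: [1.0, 1.0, -2.2]
grip_width: 0.0526
gripper_force: 48.7
```

{"op": "play_rows", "data": {"steps": [[0.3,0,0,5,0,0,0],[0.3,3,-25,5,0,0,0],[0.3,8,-65,5,0,0,0],[0.3,13,-107,5,0,0,0],[0.3,18,-149,5,0,0,0]]}}

```text
t: 5.5
tcp_pos: [0.542, 0.2135, 0.2955]
eef_rot: [-0.0, 0.735, 0.678, -0.0]
wrist_force: [1.2, -0.5, -2.9]
grip_width: 0.0527
gripper_force: 48.6
```

{"op": "play_rows", "data": {"steps": [[0.3,5,-43,0,0,0,0],[0.3,10,-86,0,0,0,0],[0.3,15,-129,0,0,0,0],[0.3,20,-172,0,0,0,0],[0.3,25,-215,0,0,0,0]]}}

```text
t: 6.0
tcp_pos: [0.567, -0.0016, 0.2957]
eef_rot: [-0.0, 0.735, 0.678, -0.0]
wrist_force: [1.4, 0.1, -3.9]
grip_width: 0.0529
gripper_force: 48.7
```

{"op": "play_rows", "data": {"steps": [[0.3,6,-43,0,0,0,0],[0.3,12,-86,0,0,0,0],[0.3,18,-129,0,0,0,0],[0.3,25,-172,0,0,0,0],[0.3,30,-215,0,0,0,0]]}}

```text
t: 6.5
tcp_pos: [0.5972, -0.2166, 0.2955]
eef_rot: [-0.0, 0.735, 0.678, -0.0]
wrist_force: [-0.6, 0.9, -4.2]
grip_width: 0.0529
gripper_force: 48.7
```

{"op": "play_rows", "data": {"steps": [[0.3,2,-25,0,0,0,0],[0.3,3,-45,0,0,0,0],[0.3,3,-45,0,0,0,0],[0.3,3,-45,0,0,0,0]]}}

```text
t: 6.9
tcp_pos: [0.6003, -0.2594, 0.2958]
eef_rot: [-0.001, 0.735, 0.678, -0.0]
wrist_force: [-0.0, 0.6, -2.8]
grip_width: 0.0526
gripper_force: 48.7
```

Run:
```python
from h import *
b=save("side","c1s")
cv2.imwrite("pics/c1.png",b[:,:,::-1])
for d in env.pinpoint("red_can","side"):print(d["confidence"],w("side",d["position"]).round(3))
s=env.read_state();print({k:np.round(s[k],4) for k in("t","q","tcp_pos","grip_width","gripper_force","wrist_force")})
```

```text
0.7 [ 0.597 -0.254  0.2  ]
{'t': np.float64(7.0), 'q': array([-4.7810e-01,  4.9930e-01,  1.2870e+00,  2.0000e-04,  1.3557e+00,
       -3.9820e-01]), 'tcp_pos': array([ 0.6005, -0.2587,  0.2962]), 'grip_width': np.float64(0.0525), 'gripper_force': np.float64(48.6703), 'wrist_force': array([-0.6984,  0.3551, -3.5333])}
```

View pics/c1.png

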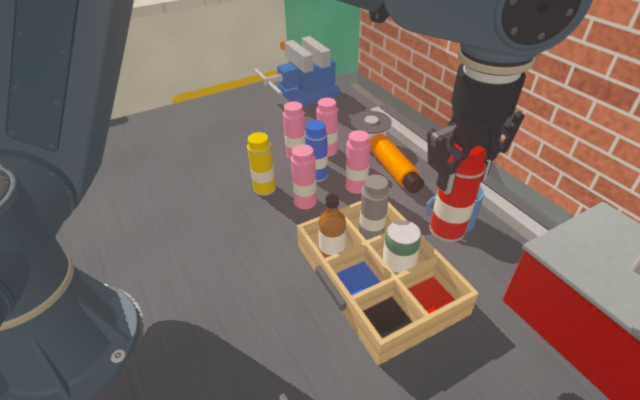

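The red can hangs upright over the red cell with its base near (450,235), and the other cans have not moved. Lowering it.

{"op": "play_rows", "data": {"steps": [[0.3,0,-2,-40,0,0,0],[0.3,0,-2,-80,0,0,0],[0.3,0,-2,-120,0,0,0],[0.3,0,-2,-155,0,0,0],[0.3,0,-2,-172,0,0,0]]}}

```text
t: 7.5
tcp_pos: [0.5993, -0.26, 0.121]
eef_rot: [-0.002, 0.735, 0.678, -0.001]
wrist_force: [-1.0, -0.2, -3.3]
grip_width: 0.0527
gripper_force: 48.6
```

{"op": "play_rows", "data": {"steps": [[0.3,0,0,-4,0,0,0],[0.3,0,0,-8,0,0,0],[0.3,0,0,-11,0,0,0],[0.3,0,0,-12,0,0,0]]}}

```text
t: 7.9
tcp_pos: [0.6009, -0.2619, 0.1132]
eef_rot: [0.001, 0.735, 0.678, 0.0]
wrist_force: [0.2, -0.0, -3.2]
grip_width: 0.0529
gripper_force: 48.6
```

{"op": "play_rows", "data": {"steps": [[0.3,0,0,-2,0,0,0],[0.3,0,0,-3,0,0,0],[0.3,0,0,-3,0,0,0]]}}

```text
t: 8.2
tcp_pos: [0.6004, -0.2619, 0.1094]
eef_rot: [0.0, 0.735, 0.678, 0.0]
wrist_force: [-0.0, 0.1, -4.0]
grip_width: 0.0522
gripper_force: 48.6
```

{"op": "play_rows", "data": {"steps": [[0.3,0,0,-1,0,0,0],[0.3,0,0,-2,0,0,0],[0.3,0,0,-2,0,0,0]]}}

```text
t: 8.5
tcp_pos: [0.6006, -0.2622, 0.1091]
eef_rot: [0.0, 0.735, 0.678, -0.0]
wrist_force: [-6.5, 1.0, 11.7]
grip_width: 0.0526
gripper_force: 50.6
```

The can is on the floor (contact about 12 N). Releasing and going up.

{"op": "play_rows", "data": {"steps": [[0.9,0,0,1,0,0,0],[0.9,0,0,1,0,0,0],[0.9,0,0,1,0,0,0],[0.9,0,0,1,0,0,0],[0.9,0,0,1,0,0,0]]}}

```text
t: 9.0
tcp_pos: [0.6005, -0.2619, 0.1082]
eef_rot: [-0.0, 0.735, 0.678, 0.0]
wrist_force: [-0.0, -0.2, -0.1]
grip_width: 0.0766
gripper_force: 0.0
```

{"op": "play_rows", "data": {"steps": [[0.9,0,0,15,0,0,0],[0.9,0,0,45,0,0,0],[0.9,0,0,85,0,0,0],[0.9,0,0,125,0,0,0],[0.9,0,0,140,0,0,0]]}}

```text
t: 9.5
tcp_pos: [0.6016, -0.2624, 0.254]
eef_rot: [0.003, 0.735, 0.678, 0.001]
wrist_force: [-0.3, 1.1, -0.6]
grip_width: 0.0768
gripper_force: 0.0
```

Run:
```python
from h import *
for c in("side","top"):
  env.read_camera(c)
  for n in("red_can","blue_can"):
    for d in env.pinpoint(n,c):print(c,n,round(d["confidence"],2),w(c,d["position"]).round(3))
s=env.read_state();print({k:np.round(s[k],4) for k in("t","tcp_pos","grip_width","wrist_force")})
```

```text
side red_can 0.8 [ 0.597 -0.258  0.011]
side blue_can 0.93 [ 0.534  0.112 -0.002]
side blue_can 0.87 [ 0.601  0.297 -0.001]
side blue_can 0.83 [0.669 0.096 0.004]
side blue_can 0.75 [ 0.684  0.269 -0.001]
side blue_can 0.66 [0.61  0.19  0.002]
top red_can 0.93 [ 0.603 -0.264  0.014]
top blue_can 0.95 [0.686 0.264 0.001]
top blue_can 0.94 [ 0.536  0.109 -0.006]
top blue_can 0.89 [0.616 0.183 0.002]
top blue_can 0.72 [ 0.671  0.094 -0.002]
{'t': np.float64(9.8), 'tcp_pos': array([ 0.5998, -0.2616,  0.2466]), 'grip_width': np.float64(0.0768), 'wrist_force': array([-0.1709,  0.1043, -0.2503])}
```

Red stands at (0.600, -0.261). Next the blue can at (0.612, 0.186), a shift of +12, +447.

{"op": "play_rows", "data": {"steps": [[1,1,35,0,0,0,0],[1,2,80,0,0,0,0],[1,4,125,0,0,0,0],[1,5,170,0,0,0,0],[1,6,215,0,0,0,0]]}}

```text
t: 10.3
tcp_pos: [0.6058, -0.045, 0.2469]
eef_rot: [-0.001, 0.735, 0.678, -0.001]
wrist_force: [0.2, 0.1, 0.5]
grip_width: 0.0848
gripper_force: 0.0
```

{"op": "play_rows", "data": {"steps": [[1,1,45,0,0,0,0],[1,2,90,0,0,0,0],[1,4,135,0,0,0,0],[1,5,180,0,0,0,0],[1,6,215,0,0,0,0]]}}

```text
t: 10.8
tcp_pos: [0.6117, 0.1706, 0.2468]
eef_rot: [-0.001, 0.735, 0.678, -0.001]
wrist_force: [-0.5, -0.1, -0.4]
grip_width: 0.0854
gripper_force: 0.0
```

{"op": "play_rows", "data": {"steps": [[1,0,17,0,0,0,0],[1,0,17,0,0,0,0],[1,0,17,0,0,0,0]]}}

```text
t: 11.1
tcp_pos: [0.6123, 0.1843, 0.2475]
eef_rot: [-0.0, 0.735, 0.678, -0.001]
wrist_force: [-0.0, -0.7, 0.3]
grip_width: 0.0854
gripper_force: 0.0
```

Run:
```python
from h import *
b=save("side","c2s")
cv2.imwrite("pics/c2.png",cv2.resize(b[0:250,180:520][:,:,::-1],None,fx=2,fy=2))
```

```text
(no output)
```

View pics/c2.png

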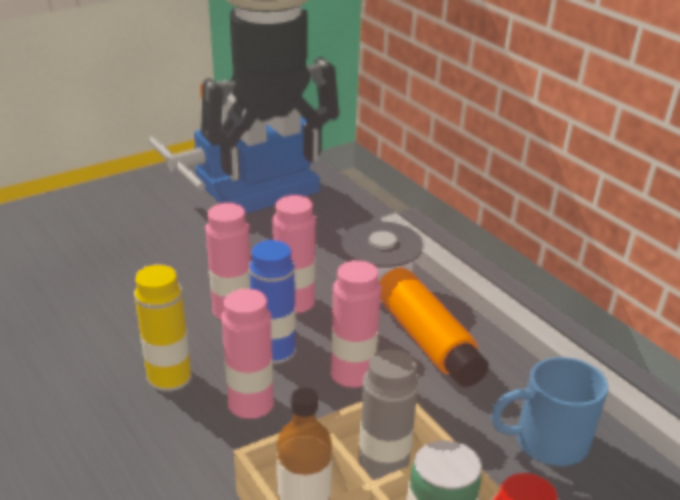

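The open gripper hangs straight above the blue can, whose cap is at crop (270,255), with the pink cans to either side of the closing line. Going down.

{"op": "play_rows", "data": {"steps": [[1,0,0,-35,0,0,0],[1,0,0,-70,0,0,0],[1,0,0,-105,0,0,0],[1,0,0,-135,0,0,0],[1,0,0,-151,0,0,0]]}}

```text
t: 11.65
tcp_pos: [0.6116, 0.1833, 0.0947]
eef_rot: [-0.001, 0.736, 0.677, -0.002]
wrist_force: [-0.3, 0.0, 0.4]
grip_width: 0.0855
gripper_force: 0.0
```

{"op": "play_rows", "data": {"steps": [[0.3,0,0,0,0,0,0],[0.3,0,0,0,0,0,0],[0.3,0,0,0,0,0,0],[0.3,0,0,0,0,0,0],[0.3,0,0,0,0,0,0]]}}

```text
t: 12.15
tcp_pos: [0.6133, 0.1853, 0.0991]
eef_rot: [0.001, 0.735, 0.678, 0.001]
wrist_force: [-1.7, -1.2, 7.4]
grip_width: 0.0527
gripper_force: 48.1
```

{"op": "play_rows", "data": {"steps": [[0.3,0,0,20,0,0,0],[0.3,0,0,60,0,0,0],[0.3,0,0,105,0,0,0],[0.3,0,0,150,0,0,0],[0.3,0,0,195,0,0,0]]}}

```text
t: 12.65
tcp_pos: [0.612, 0.1851, 0.2944]
eef_rot: [0.0, 0.735, 0.678, 0.0]
wrist_force: [1.6, 0.8, -3.9]
grip_width: 0.0529
gripper_force: 49.2
```

Run:
```python
from h import *
b=save("side","c3s")
cv2.imwrite("pics/c3.png",cv2.resize(b[0:250,180:520][:,:,::-1],None,fx=1.5,fy=1.5))
s=env.read_state();print({k:np.round(s[k],4) for k in("t","tcp_pos","grip_width","gripper_force","wrist_force")})
```

```text
{'t': np.float64(12.7), 'tcp_pos': array([0.6142, 0.1856, 0.303 ]), 'grip_width': np.float64(0.0526), 'gripper_force': np.float64(49.2635), 'wrist_force': array([0.0926, 0.5476, 5.0265])}
```

View pics/c3.png

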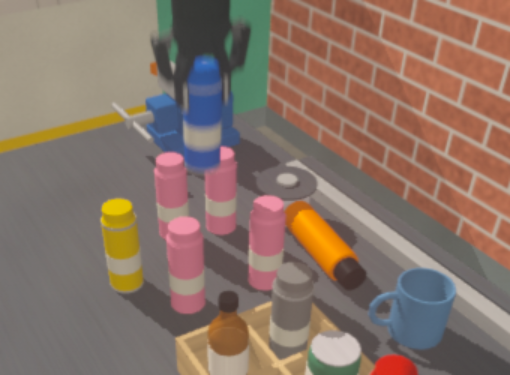

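Blue is held at 53 mm and 49 N, upright at crop (203,110), and the pink and yellow cans have not moved. I carry it to the blue cell with a -0.7 rad turn, which puts the fingers on the diagonal, away from the tin and bottle.

{"op": "play_rows", "data": {"steps": [[0.3,0,0,5,0,0,0],[0.3,-8,-25,5,0,0,-0.08],[0.3,-20,-63,5,0,0,-0.2],[0.3,-33,-104,5,0,0,-0.32],[0.3,-46,-145,5,0,0,-0.44]]}}

```text
t: 13.2
tcp_pos: [0.565, 0.0389, 0.2955]
eef_rot: [-0.001, 0.866, 0.499, -0.001]
wrist_force: [0.4, -0.3, -3.7]
grip_width: 0.053
gripper_force: 49.1
```

{"op": "play_rows", "data": {"steps": [[0.3,-13,-41,0,0,0,-0.1],[0.3,-26,-82,0,0,0,-0.2],[0.3,-39,-123,0,0,0,-0.26],[0.3,-52,-164,0,0,0,-0.26],[0.3,-60,-190,0,0,0,-0.26]]}}

```text
t: 13.7
tcp_pos: [0.5047, -0.1519, 0.2957]
eef_rot: [-0.001, 0.923, 0.384, -0.001]
wrist_force: [0.6, -0.5, -4.2]
grip_width: 0.0528
gripper_force: 49.1
```

{"op": "play_rows", "data": {"steps": [[0.3,-4,-11,0,0,0,0],[0.3,-4,-11,0,0,0,0],[0.3,-4,-11,0,0,0,0]]}}

```text
t: 14.0
tcp_pos: [0.5024, -0.1601, 0.2966]
eef_rot: [-0.001, 0.923, 0.385, -0.0]
wrist_force: [0.5, -0.2, -5.1]
grip_width: 0.0526
gripper_force: 49.1
```

Run:
```python
from h import *
env.read_camera("side")
for d in env.pinpoint("blue_can","side"):
  P=w("side",d["position"])
  if P[2]>.1:print(d["confidence"],P.round(3))
s=env.read_state();print({k:np.round(s[k],4) for k in("t","q","tcp_pos","grip_width","gripper_force","wrist_force")})
```

```text
0.68 [ 0.502 -0.154  0.202]
{'t': np.float64(14.1), 'q': array([-3.9610e-01,  2.5480e-01,  1.6362e+00,  3.0000e-04,  1.2513e+00,
        3.8360e-01]), 'tcp_pos': array([ 0.5027, -0.1598,  0.2969]), 'grip_width': np.float64(0.053), 'gripper_force': np.float64(49.0661), 'wrist_force': array([ 0.7411, -0.0053, -4.4632])}
```

{"op": "play_rows", "data": {"steps": [[0.3,0,-2,-40,0,0,0],[0.3,0,-2,-80,0,0,0],[0.3,0,-2,-120,0,0,0],[0.3,0,-2,-155,0,0,0],[0.3,0,-2,-172,0,0,0]]}}

```text
t: 14.6
tcp_pos: [0.5015, -0.1612, 0.1223]
eef_rot: [-0.001, 0.923, 0.385, -0.001]
wrist_force: [0.3, 0.8, -3.1]
grip_width: 0.0528
gripper_force: 49.1
```

{"op": "play_rows", "data": {"steps": [[0.3,0,0,-4,0,0,0],[0.3,0,0,-8,0,0,0],[0.3,0,0,-11,0,0,0],[0.3,0,0,-12,0,0,0]]}}

```text
t: 15.0
tcp_pos: [0.5029, -0.1629, 0.114]
eef_rot: [0.0, 0.923, 0.385, 0.0]
wrist_force: [0.6, -0.3, -3.7]
grip_width: 0.053
gripper_force: 49.1
```

{"op": "play_rows", "data": {"steps": [[0.3,0,0,-2,0,0,0],[0.3,0,0,-3,0,0,0],[0.3,0,0,-3,0,0,0]]}}

```text
t: 15.3
tcp_pos: [0.5025, -0.1629, 0.1104]
eef_rot: [0.0, 0.923, 0.385, 0.0]
wrist_force: [0.4, -0.9, -3.8]
grip_width: 0.0526
gripper_force: 49.1
```

{"op": "play_rows", "data": {"steps": [[0.3,0,0,-1,0,0,0],[0.3,0,0,-2,0,0,0],[0.3,0,0,-2,0,0,0]]}}

```text
t: 15.6
tcp_pos: [0.5029, -0.1628, 0.11]
eef_rot: [0.0, 0.923, 0.385, 0.0]
wrist_force: [-5.9, 4.2, 17.6]
grip_width: 0.0529
gripper_force: 51.9
```

On the floor (contact about 18 N). Releasing and rising.

{"op": "play_rows", "data": {"steps": [[0.9,0,0,1,0,0,0],[0.9,0,0,1,0,0,0],[0.9,0,0,1,0,0,0],[0.9,0,0,1,0,0,0],[0.9,0,0,1,0,0,0]]}}

```text
t: 16.1
tcp_pos: [0.5024, -0.1629, 0.1092]
eef_rot: [-0.0, 0.923, 0.385, -0.0]
wrist_force: [-0.7, 0.5, 0.1]
grip_width: 0.0768
gripper_force: 0.0
```

{"op": "play_rows", "data": {"steps": [[0.9,0,0,15,0,0,0],[0.9,0,0,45,0,0,0],[0.9,0,0,85,0,0,0],[0.9,0,0,125,0,0,0],[0.9,0,0,165,0,0,0]]}}

```text
t: 16.6
tcp_pos: [0.5022, -0.1628, 0.2759]
eef_rot: [-0.0, 0.923, 0.385, -0.0]
wrist_force: [-0.1, -0.2, 0.3]
grip_width: 0.0769
gripper_force: 0.0
```

{"op": "play_rows", "data": {"steps": [[0.9,-30,0,15,0,0,0],[0.9,-65,0,20,0,0,0],[0.9,-100,0,20,0,0,0],[0.9,-120,0,20,0,0,0],[0.9,-120,0,20,0,0,0]]}}

```text
t: 17.1
tcp_pos: [0.3808, -0.1627, 0.2945]
eef_rot: [0.0, 0.923, 0.384, -0.0]
wrist_force: [0.5, 0.1, 1.1]
grip_width: 0.0762
gripper_force: 0.0
```

Run:
```python
from h import *
a=save("top","e_t")[:,100:];b=save("side","e_s")
cv2.imwrite("pics/e.png",cv2.resize(np.hstack([a[100:300,60:460],b[80:380,200:520][:,:,:].copy()[:200] if 0 else cv2.resize(b[90:390,200:500],(400,400))[:200*2:2]])[:,:,::-1],(800,200)) if 0 else np.hstack([cv2.resize(a[100:280,60:420],(400,300)),cv2.resize(b[80:380,200:520],(400,375))[:300]])[:,:,::-1])
for n in("red_can","blue_can","yellow_can","grey_can","oil_bottle","grease_tin"):
  for c in("top","side"):
    for d in env.pinpoint(n,c):
      if d["confidence"]>.6:print(c,n,round(d["confidence"],2),w(c,d["position"]).round(3))
s=env.read_state();print(s["t"],s["tcp_pos"].round(3) if hasattr(s["tcp_pos"],"round") else s["tcp_pos"])
```

```text
top red_can 0.88 [ 0.599 -0.265  0.012]
side red_can 0.67 [ 0.599 -0.259  0.013]
top blue_can 0.95 [ 0.596  0.289 -0.001]
top blue_can 0.95 [0.684 0.263 0.004]
top blue_can 0.88 [ 0.672  0.097 -0.001]
top blue_can 0.8 [ 0.504 -0.163  0.01 ]
top blue_can 0.69 [ 0.533  0.112 -0.002]
side blue_can 0.69 [ 0.537  0.114 -0.003]
side blue_can 0.67 [ 0.501 -0.156  0.013]
top yellow_can 0.65 [ 0.472  0.207 -0.002]
side yellow_can 0.83 [0.47  0.208 0.003]
top grey_can 0.68 [ 0.606 -0.068  0.006]
side grey_can 0.77 [ 0.604 -0.061  0.007]
top oil_bottle 0.66 [ 0.503 -0.062  0.009]
side oil_bottle 0.81 [ 0.504 -0.06   0.008]
top grease_tin 0.95 [ 0.601 -0.162  0.006]
side grease_tin 0.61 [ 0.601 -0.157  0.007]
17.8 [ 0.383 -0.163  0.294]
```

View pics/e.png

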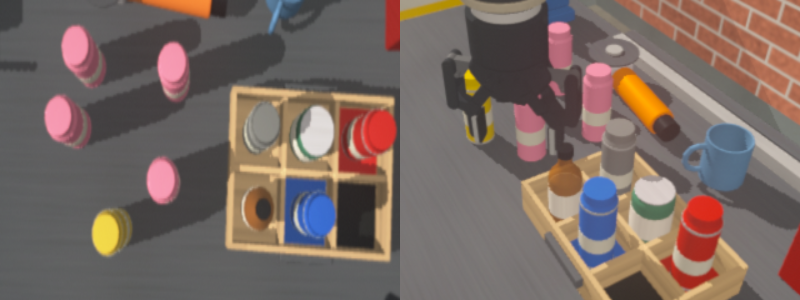

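Red stands upright on the red pad (left panel, 372,130) and blue on the blue pad (312,212). Everything else is where it was, and the gripper is clear.

```bash
python3 -c "
from bench import env
print(env.sign_off())"
```

```text
the job is handed in; nothing more can be done
None
```

The red and blue cans stand upright in the cells with their own colour pads, each lowered to the floor before release; nothing else moved, and the job was handed in at about 18 s.

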